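# Put the job returns away by trade

## Robot

A 6-joint arm with a two-finger parallel gripper is mounted at the origin on a cart in front of the work surface, level with it; the furniture and walls round the work are solid. World frame = base frame: x ahead of the robot, y to its left, z up, the work surface at z = 0. Lengths are in m, angles in rad, forces in N, time in s.
With the tool pointing down it reaches from about 0.375 to 0.925 m from the base axis. Payload 5.7 kg.
Tool frame: the origin (TCP) lies at the very end of the fingers, on their centre line; the grasp point (between the pads) lies arm.grip_depth behind it (arm.grip_depth is the distance from the TCP to the grasp point, in m); z points along the fingers, y is the direction in which the jaws open and shut (so a half turn about z gives the same grasp; the last joint's range is limited). The gripper opens to 85 mm and grips with 20 to 120 N. Pads are 22 mm wide; open, the fingers measure 114 mm over their backs; the gripper's body (76 mm by 85 mm) begins 54 mm behind the grasp point. The pads swing forward as they close: fully open they stand 13 mm farther back than shut.
Start: joints at [1.196, 0.359, 1.51, -0, 1.272, -0.115], TCP at [0.154, 0.58, 0.192] pointing down, gripper open.
Joint ranges: [-2.97, 2.97], [-1.01, 2.36], [0.21, 2.38], [-0.96, 4.11], [0.2, 2.71], [-2.98, 2.98]. Speed limits (rad/s): [2.39, 2.39, 3.14, 3.14, 3.14, 3.14].

## Interface

Orientations are given as a unit quaternion [x, y, z, w].
In Python, from rig import arm gives the robot as it stands. The module is installed in compiled form; this text tells all that it offers.
- The arm moves only by the shell command python3 -m pendant 'ROWS' [OPENING]. ROWS is JSON, a list of rows, each a list of 6 numbers: the shift along the tool's x, y, z in units of 0.6 m (1.0 is 0.6 m), then the turn, a rotation vector about the tool's x, y, z in units of 30 degrees (1.0 is 30 degrees). A call has 1 to 5 rows; each row is the pose to reach, as a shift and turn from the pose measured when the call began, along the tool's axes at that moment; what a row does not reach only later rows make up. A row lasts 1/8 s, in which the tool goes at most 62.5 mm and 10.7 degrees, less where a joint would pass 70% of its speed; a pose out of reach is approached as far as the arm can. A call with a number of a shift or a turn outside -1 to 1 is refused whole. A call with a gripper value outside its range is refused whole. OPENING is the gripper's target within -1 to 1 (shut at 1, half-way at 0, fully open at -1), set as the call begins (- or left out, the last holds). The fingers move at their own pace and stop on an object; the grip force is fixed at half the most. Time passes only in rows, so rows that repeat a pose let the fingers close. It gives the time, the measured TCP pose, the force and the opening at its end, in the units of the state.
- arm.observe(): the state, without advancing time (a new reading comes with each control period).
- arm.camera(name): name is "scene" or "top" or "wrist"; returns (picture, depth): 400x640x3 uint8, red, green, blue; 400x640 float32, m along the optical axis (not along the pixel's ray), 0 where there is no reading.
- arm.calibration(name): a dict with "vertical_fov" (degrees; the focal length in pixels is half the picture's height over the tangent of half this angle, whatever the lens; pixels are square), "cx", "cy" (the principal point, pixels), "k1" (the pictures are not rectified: a ray, as slopes to the right and down, at radius r is drawn at 1 + k1 r^2 times it, then the intrinsics apply), "R" (3x3) and "t" (3): a world point X has camera coordinates R X + t. Camera axes: x right, y down, z forward; pixel columns grow to the right and rows downward; lengths in m; the calibration is good to about 2 mm. A picture is of the moment at which its call begins: read the wrist's pose just before it. calibration takes no time and is no camera call; for the wrist camera it gives the pose at the moment of the call.
- arm.finish_job(): hands the job in, once; it reports no verdict.
The state is a dict: "time": time; "joints": joint angles; "dq": joint speeds; "tau": joint torques, N m; "tool_pos": TCP position; "orientation": TCP orientation; "wrist_force": force on the tool from outside, world axes, zero at the start; "torque": the same for the moment, N m; "opening": opening from 0.0 (shut) to 1.0 (fully open).
Only numpy, scipy, OpenCV 4.12 (cv2) and the standard library are available. Lean on these libraries where they do the work, as an engineer would, in place of code of your own. Each camera call takes 0.05 s, during which the arm holds its last target. There are 200 camera calls.

## Task

Put the five parts brought back from the job away where they belong: the two black-iron fittings in the yellow gas tray and the two galvanised ones in the blue water tray, each standing upright in a bay of its own, and the loose conduit body on the sloped rack, lying flat with its length up and down the slope and its lower end against the cleat, beside the one that is already there. Set every part down gently instead of dropping it, leave the stored conduit body in its place and do not knock the tin of nuts.

Things in the scene. Friction and masses are not known exactly. Their poses are not given: they have to be found in the camera images.
- black_coupling: Black-iron pipe coupling: dark grey straight round sleeve with a collar at each end, 44 mm diameter, 41 mm tall, 0.12 to 0.24 kg. Loose, stands upright near the bench's front edge. Origin: centre of its underside, z up. Round: yaw does not matter.
- galv_coupling: Galvanised pipe coupling: the same sleeve in light zinc grey, 44 mm diameter, 41 mm tall, 0.12 to 0.24 kg. Loose, stands upright near the bench's front edge. Origin: centre of its underside, z up. Round: yaw does not matter.
- black_reducer: Black-iron bell reducer: dark grey, bell-shaped, 38 mm tall, wide end down: 54 mm diameter from the underside to 8 mm up, then tapering to 38 mm diameter at the top, 0.17 to 0.34 kg. Grip it low, on the wide part. Loose, stands upright near the bench's front edge. Origin: centre of its underside, z up. Round: yaw does not matter.
- galv_reducer: Galvanised bell reducer: the same bell in light zinc grey, 38 mm tall, wide end down: 54 mm diameter from the underside to 8 mm up, then tapering to 38 mm diameter at the top, 0.17 to 0.34 kg. Grip it low, on the wide part. Loose, stands upright near the bench's front edge. Origin: centre of its underside, z up. Round: yaw does not matter.
- conduit_return: The conduit body to put away: long light grey cast electrical fitting lying on the bench near its front edge, 130 mm long in its own y (+-65), 36 mm wide in its x, 34 mm high (cover 39), 0.13 to 0.27 kg. Origin: centre of its underside, z up. Either end may lie downhill on the rack.
- conduit_stock: A second conduit body, the same as the other, that already lies on the sloped rack, its length up and down the slope and one end against the cleat. Loose. Origin: centre of its underside.
- tray_yellow: Yellow plastic tray for gas fittings, fixed, open on top, 120 mm in its x, 176 mm in its y, 26 mm high; walls, floor and the one divider (along x, 23 mm high) 4 mm thick. Two bays side by side, each 112 mm in x and 82 mm in y, centred at x=0, y=+-43 mm. Origin: centre of its underside; x points away from the robot, z up; inner floor at z=4 mm.
- tray_blue: Blue plastic tray for water fittings, fixed; same make and sizes as the yellow one. Origin: centre of its underside, x away from the robot, z up; bays centred at x = 0, y = +-43 mm; inner floor at z = 4 mm.
- rack: Sloped wooden rack, fixed. Plywood deck 230 mm wide (y +-115 mm) rising away from the robot at 0.30 rad; along its low front edge a cleat 14 mm thick, 14 mm proud. Level frame: origin on the bench under its centre, x uphill, z up. Deck top meets the cleat face at x=-60, z=22 mm and ends at x=+76, z=64. A conduit body against the cleat has its origin at x=+2, z=41. Parts do not slide by themselves.
- nut_tin: Bystander: open tin of nuts, 72 mm diameter, 62 mm tall, standing on the bench to the right. Origin: centre of its underside.

How it is judged:
At the end, for the whole second after the job is handed in: Black coupling and reducer upright (0.12 rad) on the yellow tray's floor, one per bay, 18 mm or more off the divider's middle; galvanised pair likewise in the blue tray; both conduit bodies flat on the rack, length along the slope (0.3 rad), lower end within 10 mm of the cleat; all at rest (x of black_coupling in the frame of tray_yellow between -0.04 and 0.04 m and z of black_coupling in the frame of tray_yellow between -0.002 and 0.01 m and angle between each of black_coupling, black_reducer, galv_coupling, galv_reducer's own z axis and vertical below 0.12 rad and linear speed of each of black_coupling, black_reducer, galv_coupling, galv_reducer, conduit_return, conduit_stock below 0.02 m/s and angular speed of each of black_coupling, black_reducer, galv_coupling, galv_reducer, conduit_return, conduit_stock below 0.2 rad/s and x of black_reducer in the frame of tray_yellow between -0.04 and 0.04 m and z of black_reducer in the frame of tray_yellow between -0.002 and 0.01 m and ((y of black_coupling in the frame of tray_yellow between 0.018 and 0.07 m and y of black_reducer in the frame of tray_yellow between -0.07 and -0.018 m) or (y of black_coupling in the frame of tray_yellow between -0.07 and -0.018 m and y of black_reducer in the frame of tray_yellow between 0.018 and 0.07 m)) and x of galv_coupling in the frame of tray_blue between -0.04 and 0.04 m and z of galv_coupling in the frame of tray_blue between -0.002 and 0.01 m and x of galv_reducer in the frame of tray_blue between -0.04 and 0.04 m and z of galv_reducer in the frame of tray_blue between -0.002 and 0.01 m and ((y of galv_coupling in the frame of tray_blue between 0.018 and 0.07 m and y of galv_reducer in the frame of tray_blue between -0.07 and -0.018 m) or (y of galv_coupling in the frame of tray_blue between -0.07 and -0.018 m and y of galv_reducer in the frame of tray_blue between 0.018 and 0.07 m)) and x of conduit_return in the frame of rack between -0.008 and 0.013 m and y of conduit_return in the frame of rack between -0.097 and 0.097 m and z of conduit_return in the frame of rack between 0.034 and 0.05 m and angle between conduit_return's own z axis and vertical between 0.22 and 0.38 rad and angle between the y axis of each of conduit_return, conduit_stock and the x axis of rack, either way round below 0.42 rad and x of conduit_stock in the frame of rack between -0.008 and 0.013 m and y of conduit_stock in the frame of rack between -0.097 and 0.097 m and z of conduit_stock in the frame of rack between 0.034 and 0.05 m and angle between conduit_stock's own z axis and vertical between 0.22 and 0.38 rad); the robot touches nothing.
It fails at once if a part is dropped: out of the fingers it falls faster than 0.65 m/s (a drop of over 20 mm) ((linear speed of black_coupling above 0.65 m/s and contact force between the fingers and black_coupling below 0.05 N) or (linear speed of galv_coupling above 0.65 m/s and contact force between the fingers and galv_coupling below 0.05 N) or (linear speed of black_reducer above 0.65 m/s and contact force between the fingers and black_reducer below 0.05 N) or (linear speed of galv_reducer above 0.65 m/s and contact force between the fingers and galv_reducer below 0.05 N) or (linear speed of conduit_return above 0.65 m/s and contact force between the fingers and conduit_return below 0.05 N)).
It fails at once if the stored conduit body is shifted by more than 15 mm (distance of conduit_stock from where it was at the start of the episode above 0.015 m).
It fails at once if the tin of nuts is knocked away by more than 20 mm (distance of nut_tin from where it was at the start of the episode above 0.02 m).
It also fails if it takes over 102 s, if anything falls off the work surface, if the arm or the gripper's body presses on something with over 40 N, if the wrist force passes 120 N, or if a joint passes its speed limit or range.

## Working session

There is one attempt and no reset: what is moved stays moved. The work goes in short steps, Python scripts to look and compute and a shell command to move; the robot and the scene stay as the last step left them, time stands still between calls to the robot, and variables do not carry over. Pictures are saved under pics/ and viewed, about 12 in all and at most 16, crops included, and the job is handed in when it is done.

```bash
mkdir -p pics
cat > h.py <<'E'
import numpy as np, cv2
from rig import arm
def shot(name,fn):
    c=arm.calibration(name); p,d=arm.camera(name)
    cv2.imwrite('pics/'+fn+'.png',p[:,:,::-1]); np.savez('pics/'+fn+'.npz',p=p,d=d,R=c['R'],t=c['t'],f=200/np.tan(np.radians(c['vertical_fov'])/2),cx=c['cx'],cy=c['cy'],k1=c['k1'])
    return load(fn)
def load(fn): return dict(np.load('pics/'+fn+'.npz'))
def ray(s,u,v):
    u=np.asarray(u,float);v=np.asarray(v,float)
    x=(u-s['cx'])/s['f'];y=(v-s['cy'])/s['f'];a,b=x.copy(),y.copy()
    for _ in range(20):
        k=1+s['k1']*(a*a+b*b);a=x/k;b=y/k
    return np.stack([a,b,np.ones_like(a)],-1)
def onz(s,u,v,z):
    r=ray(s,u,v)@s['R'];o=-s['R'].T@s['t'];return o+r*((z-o[2])/r[...,2])[...,None]
def cloud(s):
    v,u=np.mgrid[:400,:640];r=ray(s,u,v)*s['d'][...,None];P=(r-s['t'])@s['R'];P[s['d']==0]=np.nan;return P
E
python3 - <<'E'
from h import *
s=shot('top','top0');shot('scene','sc0')
print(arm.observe(),arm.grip_depth)
print({k:s[k] for k in('R','t','f','cx','cy','k1')})
E
```

```text
{'time': 0.1, 'joints': array([ 1.19585706e+00,  3.59440323e-01,  1.51134761e+00, -1.08502306e-05,
        1.27252459e+00, -1.15107910e-01]), 'dq': array([ 4.42531015e-04, -1.63513812e-03, -2.68557840e-03, -7.63000767e-04,
       -3.43867112e-05,  2.52577440e-04]), 'tau': array([ 1.59522870e-04, -5.28643870e+01, -2.79352283e+01, -2.44830262e-04,
        4.94380802e-03,  1.80115507e-06]), 'tool_pos': array([0.15390781, 0.57919786, 0.19112444]), 'orientation': array([ 1.29548901e-01,  9.91572661e-01, -8.35503754e-04, -2.03572010e-04]), 'wrist_force': array([-0.80809087,  0.03074958,  0.2407393 ]), 'torque': array([-0.02279046, -0.00794794,  0.00343014]), 'opening': 1.000552762677517} 0.0187
{'R': array([[-0.02462099, -0.99969623, -0.00111841],
       [-0.99093729,  0.02455302, -0.13206227],
       [ 0.13204962, -0.00214323, -0.99124079]]), 't': array([-0.03208983,  0.50056756,  1.28500447]), 'f': array(491.16092378), 'cx': array(320.70265437), 'cy': array(196.52473088), 'k1': array(-0.09050961)}
```

View pics/top0.png

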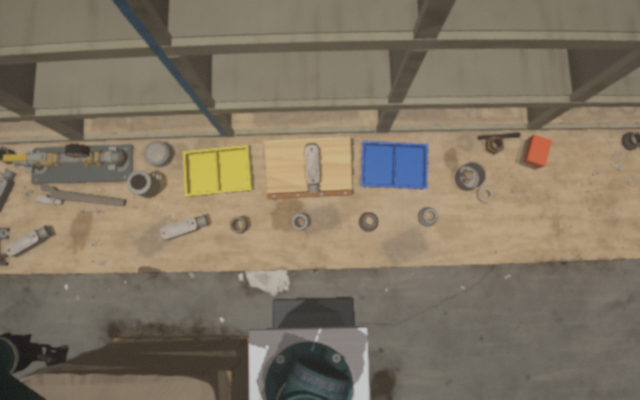

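View pics/sc0.png

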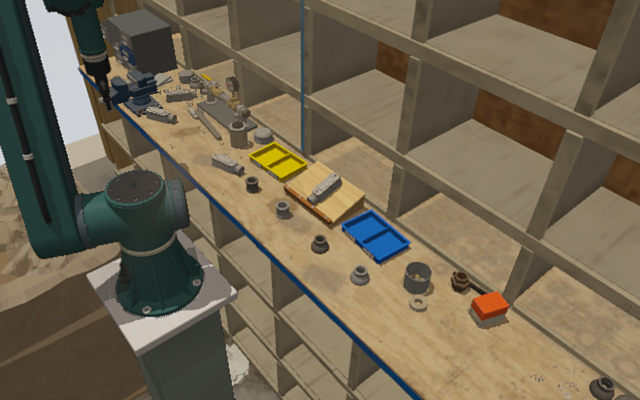

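The top view shows the conduit body at (185,227), black coupling (240,225), galvanised coupling (300,222), black reducer (369,221) and galvanised reducer (428,216). The yellow tray is at (217,170), the rack at (308,167) with the stock at (312,167), the blue tray at (394,165) and the tin at (469,176).

Run:
```python
from h import *
s=load('top0');P=cloud(s);p=s['p'].astype(int)
print('table z',np.nanmedian(P[235:255,200:450,2]))
for n,(u,v) in dict(cond=(185,227),bc=(240,225),gc=(300,222),br=(369,221),gr=(428,216),tin=(469,176)).items():
    w=32 if n=='cond' else 16
    if n=='tin': w=20
    sl=(slice(v-w+8*(w==32),v+w),slice(u-w,u+w));Q=P[sl].reshape(-1,3)
    m=(Q[:,2]>0.012)&(Q[:,2]<.09);Q=Q[m]
    print(n,len(Q),'min',Q.min(0).round(4),'max',Q.max(0).round(4),'mean',Q.mean(0).round(4))
    T=Q[Q[:,2]>.028]; print('   top mean',T.mean(0).round(4), 'mid',((T.min(0)+T.max(0))/2).round(4),'ext',np.ptp(T,axis=0).round(4))
    if n=='cond': print(cv2.minAreaRect((Q[:,:2]*1000).astype(np.float32)))
hsv=cv2.cvtColor(s['p'],cv2.COLOR_RGB2HSV)
for n,lo,hi in(('yellow',(22,150,100),(35,255,255)),('blue',(105,150,80),(125,255,255))):
    m=cv2.inRange(hsv,lo,hi);m[:135]=0;m[:, :150]=0
    k,l,st,c=cv2.connectedComponentsWithStats(m);i=1+st[1:,4].argmax()
    v,u=np.where(l==i);Q=onz(s,u,v,0.026)
    print(n,st[i],Q.min(0).round(4),Q.max(0).round(4),cv2.minAreaRect((Q[:,:2]*1000).astype(np.float32)))
# rack
Q=P[130:205,255:365].reshape(-1,3);R=Q[(Q[:,2]>.01)&(Q[:,2]<.12)&(Q[:,0]<.60)]
print('rack',np.percentile(R,[.5,99.5],axis=0).round(4))
for r in range(136,202,6): print(r,P[r,275].round(4),P[r,312].round(4),P[r,340].round(4))
m=(R[:,2]>(0.022+0.3093*(R[:,0]-R[:,0].min()-.01)+.02));K=R[m];print('stock',cv2.minAreaRect((K[:,:2]*1000).astype(np.float32)),K.mean(0))
c=cv2.resize(s['p'][130:260,140:500],None,fx=2.2,fy=2.2,interpolation=cv2.INTER_CUBIC);cv2.imwrite('pics/crop0.png',c[:,:,::-1])
```

```text
table z 0.00012116768205352958
cond 643 min [0.3952 0.2636 0.0123] max [0.4815 0.4077 0.0466] mean [0.4262 0.3281 0.0341]
   top mean [0.4259 0.3313 0.0363] mid [0.4278 0.3278 0.0373] ext [0.0653 0.1249 0.0186]
((451.4931640625, 334.41510009765625), (92.62290954589844, 128.47671508789062), 13.555612564086914)
bc 148 min [0.4091 0.1587 0.0132] max [0.4496 0.1992 0.047 ] mean [0.4298 0.1795 0.0375]
   top mean [0.43   0.1794 0.0398] mid [0.4293 0.179  0.0377] ext [0.0405 0.0405 0.0185]
gc 143 min [ 0.4132 -0.0066  0.0192] max [0.4535 0.036  0.0474] mean [0.4341 0.0149 0.0397]
   top mean [0.4337 0.015  0.0404] mid [0.4333 0.0147 0.0378] ext [0.0403 0.0425 0.0191]
br 212 min [ 0.4048 -0.1978  0.012 ] max [ 0.4567 -0.1461  0.0465] mean [ 0.4305 -0.1699  0.0267]
   top mean [ 0.4317 -0.1715  0.0374] mid [ 0.4316 -0.1716  0.0381] ext [0.0353 0.0376 0.0168]
gr 215 min [ 0.4168 -0.3594  0.0121] max [ 0.466  -0.3076  0.0445] mean [ 0.4392 -0.3314  0.027 ]
   top mean [ 0.4413 -0.3359  0.0368] mid [ 0.4408 -0.3353  0.0367] ext [0.0354 0.0395 0.0156]
tin 518 min [ 0.4949 -0.5067  0.012 ] max [ 
[... 897 characters left out ...]
7]
160 [0.5996 0.0758 0.0479] [ 0.5894 -0.024   0.0843] [ 0.5957 -0.0987  0.0452]
166 [0.5837 0.0762 0.0451] [ 0.5749 -0.0236  0.0769] [ 0.5803 -0.0984  0.0401]
172 [0.5686 0.077  0.0387] [ 0.5594 -0.0232  0.0744] [ 0.5647 -0.0981  0.0358]
178 [0.5536 0.0779 0.0305] [ 0.5448 -0.0227  0.0671] [ 0.5495 -0.0979  0.0286]
184 [0.538  0.0786 0.0251] [ 0.5334 -0.0219  0.0383] [ 0.5331 -0.0974  0.0283]
190 [0.5222 0.0792 0.0207] [ 0.5149 -0.0218  0.0534] [ 0.5154 -0.0966  0.0374]
196 [0.5038 0.0781 0.0354] [ 0.5024 -0.021   0.027 ] [ 0.5049 -0.0979 -0.0053]
stock ((554.4910888671875, -22.89756202697754), (91.11457824707031, 33.93656921386719), 0.658765971660614) [ 0.55626776 -0.02309686  0.0713474 ]
```

View pics/crop0.png

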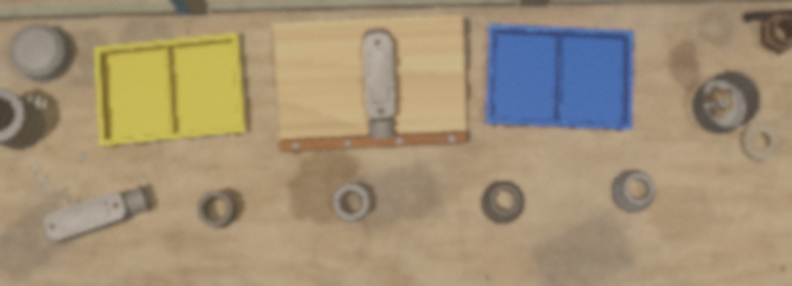

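Crop: trays, rack with stock in the middle, and the four round parts are all clear. One more pass for tray outlines, rack edges and the conduit axis.

Run:
```python
from h import *
s=load('top0');P=cloud(s);hsv=cv2.cvtColor(s['p'],cv2.COLOR_RGB2HSV)
def rect(Q): return tuple(np.round(x,1) for x in cv2.minAreaRect((Q[:,:2]*1000).astype(np.float32)))
for n,(h0,h1),c0,c1 in(('yellow',(24,34),175,260),('blue',(100,130),355,435)):
    m=cv2.inRange(hsv,(h0,130 ,60),(h1,255,255));m[:138]=0;m[203:]=0;m[:,:c0]=0;m[:,c1:]=0
    m=cv2.morphologyEx(m,cv2.MORPH_CLOSE,np.ones((5,5)));k,l,st,c=cv2.connectedComponentsWithStats(m);i=1+st[1:,4].argmax()
    v,u=np.where(l==i);print(n,st[i],rect(onz(s,u,v,0.026)))
Q=P[200:250,145:220].reshape(-1,3)
for z in(.012,.02,.028):
    K=Q[(Q[:,2]>z)&(Q[:,2]<.06)&(Q[:,0]<.465)];a=K[:,:2].mean(0);w,V=np.linalg.eigh(np.cov((K[:,:2]-a).T));print('cond',len(K),rect(K),a.round(4),'axis',V[:,1].round(3))
    e=(K[:,:2]-a)@V; print(np.percentile(e,[1,99],axis=0).round(4))
# rack cleat: reddish brown
m=cv2.inRange(hsv,(4,120,60),(15,255,200));m[:185]=0;m[203:]=0;m[:,:260]=0;m[:,360:]=0
v,u=np.where(m>0);print('cleat',len(u),rect(onz(s,u,v,.036)))
# deck edges
for r in (150,160,170,180):
    z=P[r,255:362,2];y=P[r,255:362,1];g=y[z>.02];print('deck row',r,g.max().round(4),g.min().round(4),P[r,255:362,0].mean().round(3))
Q=P[138:196,285:335].reshape(-1,3);d=Q[:,2]-(.022+.3093*(Q[:,0]-.529))
K=Q[(d>.018)&(d<.06)];print('stock',rect(K),K.min(0).round(3),K.max(0).round(3))
```

```text
yellow [ 183  146   68   50 2899] (array([580.2, 237.9]), array([123.7, 181. ]), np.float64(4.3))
blue [ 363  143   64   45 2595] (array([ 583.6, -247.5]), array([172.8, 117.8]), np.float64(86.1))
cond 642 (array([436.9, 329. ]), array([ 71.1, 128.5]), np.float64(7.2)) [0.4261 0.328 ] axis [-0.29   0.957]
[[-0.02   -0.0627]
 [ 0.0163  0.0605]]
cond 605 (array([428.1, 328.9]), array([ 43.9, 128.1]), np.float64(12.7)) [0.4264 0.3286] axis [-0.294  0.956]
[[-0.0184 -0.0631]
 [ 0.0163  0.0602]]
cond 552 (array([427.9, 329.2]), array([ 37. , 127.9]), np.float64(17.2)) [0.4259 0.3313] axis [-0.303  0.953]
[[-0.0174 -0.0655]
 [ 0.0163  0.0576]]
cleat 235 (array([507.1, -14.6]), array([ 12. , 223.1]), np.float64(1.2))
deck row 150 0.1046 -0.1234 0.625
deck row 160 0.1023 -0.1573 0.599
deck row 170 0.1008 -0.1555 0.572
deck row 180 0.1015 -0.1547 0.546
stock (array([570.8, -16.4]), array([131.6, 133.6]), np.float64(88.3)) [ 0.503 -0.08   0.032] [0.637 0.051 0.098]
```

```bash
python3 -m pendant '[[0,0,0,0,0,0.3],[0,0,0,0,0,0.65],[0,0,0,0,0,1],[0,0,0,0,0,1]]' 0
```

```text
time: 0.6
tool_pos: [0.1537, 0.5789, 0.1907]
orientation: [0.381, 0.925, -0.001, 0.0]
wrist_force: [-0.6, 0.0, -0.2]
opening: 0.502
```

```bash
cat > to.py <<'E'
# to.py x y z angle_deg(tool y dir) [tilt]: row to reach the pose from the present one
import sys,numpy as np
from rig import arm
from scipy.spatial.transform import Rotation as Ro
a=[float(v) for v in sys.argv[1:]]
if len(a)<5:a.append(0.)
A=np.radians(a[3]);R=np.column_stack([[-np.sin(A),np.cos(A),0],[np.cos(A),np.sin(A),0],[0,0,-1]])
# tilt t: tool z leans to +x world (normal of rack deck, rack yaw 1 deg)
R=Ro.from_rotvec([np.sin(np.radians(1))*a[4],-np.cos(np.radians(1))*a[4],0]).as_matrix()@R
o=arm.observe();C=Ro.from_quat(o['orientation'])
d=C.inv().apply(np.array(a[:3])-o['tool_pos'])/.6
w=(C.inv()*Ro.from_matrix(R)).as_rotvec()/np.radians(30)
y=C.apply([0,1,0]);print('row',d.round(3),w.round(3),'| dist',np.linalg.norm(d*.6).round(3),'pos',o['tool_pos'].round(4),'ang',np.degrees(np.arctan2(y[1],y[0])).round(1),'f',o['wrist_force'].round(1),'op',round(o['opening'],3),'t',round(o['time'],2))
E
python3 -m pendant '[[-0.1,0,0,0,0,0.2],[-0.2,0,0,0,0,0.4],[-0.3,0,0,0,0,0.6],[-0.4,0,0,0,0,0.8],[-0.5,0,0,0,0,0.943]]' -0.4; python3 to.py .427 .329 .12 17
```

```text
time: 1.23
tool_pos: [0.3678, 0.3661, 0.1911]
orientation: [0.595, 0.804, -0.001, 0.0]
wrist_force: [0.9, -0.1, 0.6]
opening: 0.698
row [-0.088  0.076  0.118] [-0.003  0.004  0.001] | dist 0.1 pos [0.3678 0.3661 0.1911] ang 17.0 f [ 0.9 -0.1  0.6] op 0.698 t 1.23
```

```bash
python3 -m pendant '[[-0.044,0.038,0.06,0,0,0],[-0.088,0.076,0.118,0,0,0],[-0.088,0.076,0.118,0,0,0],[-0.088,0.076,0.118,0,0,0]]'
python3 - <<'E'
from h import *
s=shot('wrist','w1')
P=cloud(s);c=P[...,2]
Q=P.reshape(-1,3);Q=Q[~np.isnan(Q[:,0])]
K=Q[(Q[:,2]>.02)&(Q[:,2]<.05)&(Q[:,0]>.36)&(Q[:,0]<.5)&(Q[:,1]>.24)&(Q[:,1]<.42)]
if len(K):print(len(K),cv2.minAreaRect((K[:,:2]*1000).astype(np.float32)))
E
python3 to.py .427 .329 .006 17
```

```text
time: 1.72
tool_pos: [0.4265, 0.329, 0.1205]
orientation: [0.594, 0.805, -0.001, 0.0]
wrist_force: [0.8, 1.1, -0.2]
opening: 0.696
5023 ((432.1175842285156, 331.7106628417969), (43.91233444213867, 128.835693359375), 16.105682373046875)
row [-0.001  0.001  0.192] [-0.001  0.003  0.005] | dist 0.115 pos [0.4265 0.3295 0.121 ] ang 17.2 f [-1.1 -0.  -0.3] op 0.698 t 1.77
```

View pics/w1.png

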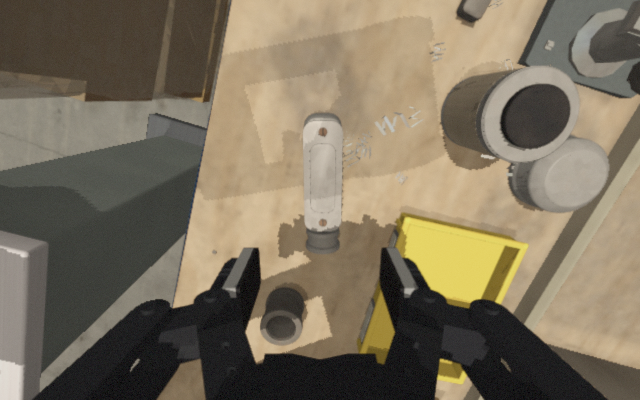

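The wrist view has the conduit body upright in the picture (322,180), midway between the fingers and aligned with the jaws. Descend and grip.

```bash
python3 -m pendant '[[0,0.003,0.09,0,0,0],[0,0.003,0.16,0,0,0],[0,0.003,0.19,0,0,0],[0,0.003,0.19,0,0,0]]'; python3 -m pendant '[[0,0,0,0,0,0],[0,0,0,0,0,0],[0,0,0,0,0,0],[0,0,0,0,0,0]]' 1;python3 -m pendant '[[0,0,-0.05,0,0,0],[0,0,-0.15,0,0,0],[0,0,-0.23,0,0,0],[0,0,-0.23,0,0,0]]' ; python3 to.py .5 .2 .2 47;python3 to.py .577 .052 .20 91 .3
```

```text
time: 2.28
tool_pos: [0.427, 0.3304, 0.0067]
orientation: [0.593, 0.805, -0.001, -0.0]
wrist_force: [0.5, 0.5, -0.3]
opening: 0.702
time: 2.78
tool_pos: [0.4273, 0.3305, 0.0072]
orientation: [0.593, 0.805, -0.001, 0.0]
wrist_force: [0.1, 1.0, 0.3]
opening: -0.002
time: 3.28
tool_pos: [0.4305, 0.3325, 0.1495]
orientation: [0.593, 0.805, 0.003, 0.002]
wrist_force: [0.6, -0.4, 0.8]
opening: 0.001
row [-0.245  0.046 -0.084] [ 0.014  0.002 -0.991] | dist 0.158 pos [0.4305 0.3325 0.1495] ang 17.3 f [ 0.6 -0.4  0.8] op 0.001 t 3.27
row [-0.519  0.095 -0.084] [-0.356 -0.484 -2.439] | dist 0.32 pos [0.4305 0.3325 0.1495] ang 17.3 f [ 0.6 -0.4  0.8] op 0.001 t 3.27
```

The jaws shut fully without a grip; look at what happened.

Run:
```python
from h import *
s=shot('wrist','w2')
Q=cloud(s).reshape(-1,3);Q=Q[~np.isnan(Q[:,0])]
for lo in(.02,.03):
    K=Q[(Q[:,2]>lo)&(Q[:,2]<.05)&(Q[:,0]>.36)&(Q[:,0]<.5)&(Q[:,1]>.24)&(Q[:,1]<.42)]
    print(len(K),cv2.minAreaRect((K[:,:2]*1000).astype(np.float32)),K.max(0))
print(arm.calibration('wrist')['R']@np.array([0,0,-1]))
```

```text
4155 ((431.60211181640625, 331.6751708984375), (44.24999237060547, 128.83212280273438), 15.838027954101562) [0.46151361 0.39402447 0.04029913]
3807 ((427.5359802246094, 330.4191589355469), (34.1025276184082, 127.81346893310547), 17.16573143005371) [0.45638411 0.3928712  0.04029913]
[-0.00307361 -0.30237211  0.95318501]
```

View pics/w2.png

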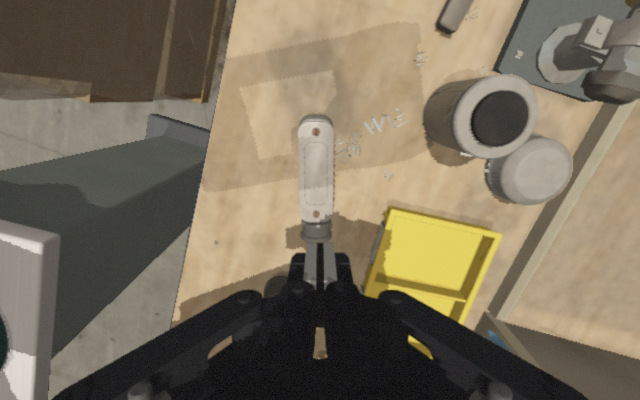

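Run:
```python
from h import *
def proj(s,X):
    q=s['R']@np.array(X)+s['t'];a,b=q[:2]/q[2];k=1+s['k1']*(a*a+b*b);return (s['cx']+s['f']*a*k,s['cy']+s['f']*b*k,q[2])
s=load('w2');T=np.array([.4305,.3325,.1495])
for dz in(0,.019,-.05,-.1,-.145):print(dz,proj(s,T+[0,0,dz]))
print('cam',-s['R'].T@s['t'], s['R'][2])
P=cloud(s)
for v in(250,270,285,300):print(v,P[v,312].round(4),P[v,328].round(4))
t=shot('top','top1');c=cv2.resize(t['p'][100:300,130:330],None,fx=3,fy=3);cv2.imwrite('pics/t1.png',c[:,:,::-1])
print(proj(t,T))
```

```text
0 (np.float64(320.62307055090827), np.float64(228.44480396306113), np.float64(0.19712303218086608))
0.019 (np.float64(320.95933165882406), np.float64(241.36408663892047), np.float64(0.17900713465010995))
-0.05 (np.float64(319.97635598721274), np.float64(203.5966905660259), np.float64(0.24479644673548745))
-0.1 (np.float64(319.5405681793169), np.float64(186.85201154939725), np.float64(0.2924698612901088))
-0.145 (np.float64(319.254254518047), np.float64(175.85036185558243), np.float64(0.33537593438926805))
cam [0.40569979 0.40582881 0.3317659 ] [ 0.09607783 -0.28577486 -0.95346829]
250 [0.4228 0.3421 0.2019] [0.43   0.344  0.2013]
270 [0.4231 0.342  0.2194] [0.4294 0.3437 0.219 ]
285 [0.4231 0.3428 0.2313] [0.4287 0.3446 0.2315]
300 [0.4233 0.3425 0.2399] [0.4285 0.3442 0.2401]
(np.float64(167.62440952873285), np.float64(221.97538423551498), np.float64(1.192948706727223))
```

View pics/t1.png

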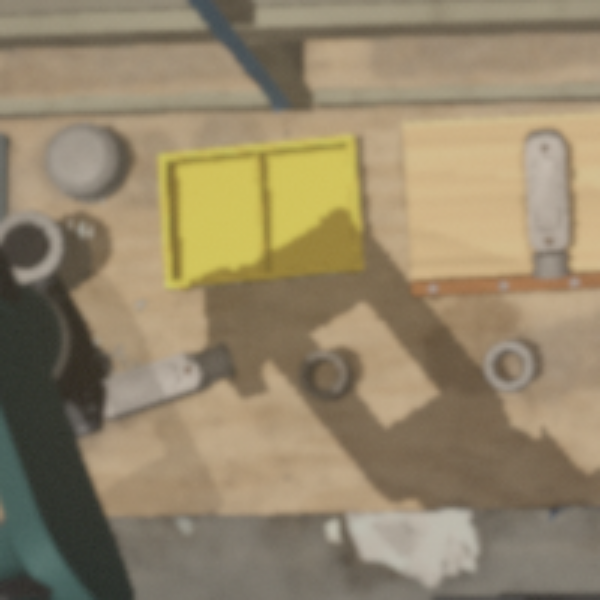

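The picture shows the fingertips well above the reported TCP (z≈0.20 against 0.15). Measure where they really end.

Run:
```python
from h import *
s=load('w2');P=cloud(s)
for v in range(226,262,3):print(v,P[v,306:336:6,2].round(3), P[v,306:336:6,1].round(3))
for f in('w1',):
    s=load(f);P=cloud(s)
    for v in range(238,300,8):print(v,P[v,225:262:6,2].round(3))
o=arm.observe();print(o['tool_pos'],o['joints'].round(4))
```

```text
226 [ 0.031  0.034  0.034  0.033 -0.   ] [0.283 0.286 0.288 0.289 0.278]
229 [ 0.028  0.032  0.034  0.029 -0.001] [0.279 0.282 0.284 0.284 0.274]
232 [0.027 0.032 0.032 0.03  0.018] [0.275 0.279 0.281 0.281 0.279]
235 [0.027 0.031 0.032 0.029 0.026] [0.271 0.275 0.277 0.278 0.278]
238 [0.03  0.033 0.033 0.034 0.026] [0.269 0.273 0.275 0.277 0.275]
241 [ 0.031  0.033  0.034  0.032 -0.   ] [0.266 0.269 0.271 0.273 0.26 ]
244 [0.195 0.197 0.195 0.195 0.195] [0.341 0.343 0.343 0.343 0.344]
247 [0.198 0.198 0.198 0.198 0.198] [0.341 0.342 0.343 0.344 0.344]
250 [0.201 0.202 0.202 0.202 0.201] [0.341 0.342 0.343 0.344 0.344]
253 [0.204 0.204 0.204 0.204 0.203] [0.341 0.342 0.342 0.343 0.344]
256 [0.207 0.208 0.208 0.206 0.207] [0.341 0.342 0.343 0.343 0.344]
259 [0.21  0.211 0.21  0.21  0.21 ] [0.341 0.342 0.343 0.343 0.344]
238 [ 0.001  0.001 -0.     0.001  0.     0.     0.   ]
246 [-0.     0.    -0.001  0.     0.001  0.001 -0.   ]
254 [ 0.     0.001  0.     0.177  0.177  0.173 -0.001]
262 [ 0.177  0.177  0.183  0.183  0.183  0.176 -0.001]
270 [0.183 0.191 0.19  0.19  0.187 0.175 0.   ]
278 [0.19  0.195 0.195 0.196 0.188 0.176 0.001]
286 [ 0.201  0.2    0.201  0.197  0.188  0.177 -0.   ]
294 [0.207 0.202 0.204 0.199 0.191 0.179 0.   ]
[0.42744932 0.33068155 0.14547275] [ 5.3140e-01  3.2270e-01  1.6948e+00 -1.1000e-03  1.1249e+00  2.3020e-01]
```

Tips end about 48 mm behind the reported TCP, and this was why the grasp missed (it closed above the part). I'll correct every height by that, and descend carefully.

```bash
python3 -m pendant '[[0,0,0.05,0,0,0],[0,0,0.12,0,0,0],[0,0,0.2,0,0,0],[0,0,0.23,0,0,0],[0,0,0.23,0,0,0]]' -0.4; python3 to.py .427 .3305 -.04 17;  python3 - <<'E'
from h import *
s=shot('wrist','w3');P=cloud(s)
for v in range(246,300,8):print(v,P[v,225:262:6,2].round(3))
E
```

```text
time: 4.0
tool_pos: [0.4245, 0.3287, 0.0044]
orientation: [0.593, 0.805, -0.004, -0.001]
wrist_force: [0.8, 0.2, 0.2]
opening: 0.696
row [0.002 0.005 0.074] [-0.014  0.005  0.009] | dist 0.045 pos [0.4245 0.3287 0.0044] ang 17.3 f [0.8 0.2 0.2] op 0.696 t 4.0
246 [-0.    -0.    -0.001 -0.    -0.     0.    -0.001]
254 [ 0.     0.001 -0.     0.061  0.061  0.058 -0.001]
262 [0.061 0.061 0.067 0.067 0.068 0.059 0.   ]
270 [0.067 0.075 0.075 0.074 0.071 0.06  0.001]
278 [0.074 0.079 0.08  0.08  0.072 0.061 0.001]
286 [ 0.085  0.085  0.085  0.081  0.073  0.063 -0.   ]
294 [0.091 0.087 0.087 0.083 0.074 0.064 0.001]
```

```bash
python3 -m pendant '[[0.002,0.003,0.03,0,0,0],[0.002,0.003,0.055,0,0,0],[0.002,0.003,0.07,0,0,0],[0.002,0.003,0.07,0,0,0]]'; python3 -m pendant '[[0,0,0,0,0,0],[0,0,0,0,0,0],[0,0,0,0,0,0],[0,0,0,0,0,0]]' 1
```

```text
time: 4.55
tool_pos: [0.4264, 0.3306, -0.037]
orientation: [0.593, 0.805, -0.003, -0.001]
wrist_force: [0.2, 0.2, 0.1]
opening: 0.698
time: 5.05
tool_pos: [0.4268, 0.3309, -0.0363]
orientation: [0.593, 0.805, -0.003, -0.001]
wrist_force: [-1.1, -0.5, 6.4]
opening: 0.398
```

Gripped (34 mm). Lift, then swing toward the rack.

```bash
python3 -m pendant '[[0,0,-0.04,0,0,0],[0,0,-0.12,0,0,0],[0,0,-0.2,0,0,0],[0,0,-0.26,0,0,0],[0,0,-0.26,0,0,0]]'; python3 to.py .50 .19 .12 46
```

```text
time: 5.68
tool_pos: [0.4295, 0.3328, 0.1225]
orientation: [0.593, 0.805, 0.0, 0.001]
wrist_force: [0.8, 0.5, -2.5]
opening: 0.394
row [-0.262  0.041  0.004] [ 0.002  0.002 -0.957] | dist 0.159 pos [0.4295 0.3328 0.1225] ang 17.3 f [ 0.8  0.5 -2.5] op 0.394 t 5.67
```

```bash
python3 -m pendant '[[-0.08,0.01,0,0,0,-0.3],[-0.16,0.025,0,0,0,-0.6],[-0.24,0.035,0,0,0,-0.9],[-0.262,0.041,0,0,0,-0.957],[-0.262,0.041,0,0,0,-0.957]]'; python3 to.py .545 .10 .12 72 .2
```

```text
time: 6.3
tool_pos: [0.4991, 0.1888, 0.1212]
orientation: [0.376, 0.927, -0.001, -0.0]
wrist_force: [-0.1, 1.4, -0.8]
opening: 0.4
row [-0.158 -0.053  0.002] [-0.207 -0.327 -0.869] | dist 0.1 pos [0.4991 0.1888 0.1212] ang 45.8 f [-0.1  1.4 -0.8] op 0.4 t 6.3
```

```bash
python3 -m pendant '[[-0.04,-0.013,0,-0.06,-0.09,-0.25],[-0.09,-0.03,0,-0.12,-0.2,-0.5],[-0.14,-0.047,0,-0.18,-0.29,-0.75],[-0.158,-0.053,0,-0.207,-0.327,-0.869],[-0.158,-0.053,0,-0.207,-0.327,-0.869]]'; python3 to.py .566 .052 .1 91 .3
```

```text
time: 6.92
tool_pos: [0.5434, 0.1001, 0.1202]
orientation: [0.157, 0.983, 0.017, 0.097]
wrist_force: [0.6, 0.3, -1.1]
opening: 0.396
row [-0.054 -0.067  0.04 ] [-0.032 -0.194 -0.636] | dist 0.057 pos [0.5434 0.1001 0.1202] ang 72.2 f [ 0.6  0.3 -1.1] op 0.396 t 6.92
```

```bash
python3 -m pendant '[[-0.02,-0.02,0.01,-0.01,-0.07,-0.25],[-0.04,-0.05,0.03,-0.02,-0.15,-0.5],[-0.054,-0.067,0.04,-0.032,-0.194,-0.636],[-0.054,-0.067,0.04,-0.032,-0.194,-0.636]]'; python3 to.py .5897 .052 .0088 91 .3
python3 - <<'E'
from h import *
s=shot('wrist','w4');P=cloud(s).reshape(-1,3);P=P[~np.isnan(P[:,0])]
D=P[(P[:,1]>.0)&(P[:,1]<.1)&(P[:,0]>.535)&(P[:,0]<.63)&(P[:,2]<.075)&(P[:,2]>.015)]
d=D[np.abs(D[:,2]-.022-.3093*(D[:,0]-.515))<.008]
if len(d)>20:
  A=np.c_[d[:,:2],np.ones(len(d))];print(len(d),'plane',np.linalg.lstsq(A,d[:,2],rcond=None)[0],'rack x0 est',np.median(d[:,0]-((d[:,2]-.022)/.3093-.06)))
t=shot('top','top2');T=cloud(t).reshape(-1,3);T=T[~np.isnan(T[:,0])]
d=T[(T[:,1]>-.12)&(T[:,1]<-.055)&(T[:,0]>.53)&(T[:,0]<.64)&(T[:,2]>.015)&(T[:,2]<.075)];print(len(d),'top x0 est',np.median(d[:,0]-((d[:,2]-.022)/.3093-.06)))
E
```

```text
time: 7.42
tool_pos: [0.5649, 0.0525, 0.099]
orientation: [-0.007, 0.989, 0.002, 0.148]
wrist_force: [-0.1, 0.5, -1.4]
opening: 0.398
row [ 0.004 -0.002  0.156] [ 0.    -0.006 -0.006] | dist 0.094 pos [0.5649 0.0525 0.099 ] ang 90.8 f [-0.1  0.5 -1.4] op 0.398 t 7.42
3953 plane [ 0.30900973  0.007348   -0.13776151] rack x0 est 0.5760234888866508
1028 top x0 est 0.5795610550034138
```

View pics/w4.png

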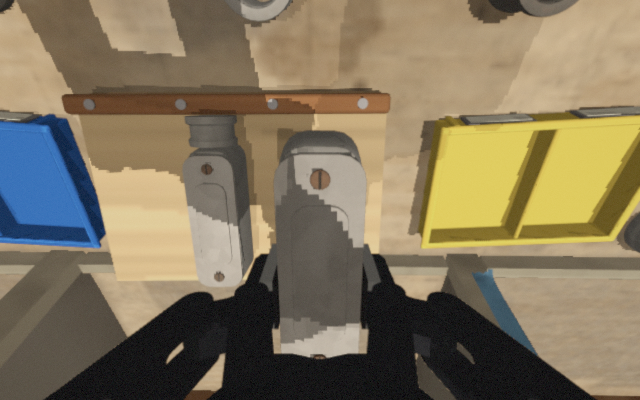

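The conduit hangs aligned beside the stock (stock at (217,200), held part at (320,230)), with a clear gap. Descend along the deck normal.

```bash
python3 -m pendant '[[0,-0.002,0.06,0,0,0],[0.001,-0.002,0.11,0,0,0],[0.001,-0.002,0.145,0,-0.006,0],[0.001,-0.002,0.153,0,-0.006,0],[0.001,-0.002,0.153,0,-0.006,0]]'; python3 to.py .5917 .052 .0075 91 .3
```

```text
time: 8.15
tool_pos: [0.5924, 0.0529, 0.0122]
orientation: [-0.007, 0.989, 0.002, 0.15]
wrist_force: [0.5, -0.0, -2.0]
opening: 0.4
row [ 0.004 -0.001  0.007] [ 0.001  0.003 -0.005] | dist 0.005 pos [0.5924 0.0529 0.0122] ang 90.9 f [ 0.5 -0.  -2. ] op 0.4 t 8.15
```

```bash
python3 -m pendant '[[0.002,0,0.003,0,0,0],[0.003,0,0.005,0,0,0],[0.003,0,0.005,0,0,0],[0.003,0,0.005,0,0,0]]'; python3 to.py .5917 .052 .0065 91 .3
```

```text
time: 8.65
tool_pos: [0.5917, 0.0528, 0.0091]
orientation: [-0.007, 0.989, 0.002, 0.15]
wrist_force: [-0.4, 0.9, -1.0]
opening: 0.394
row [ 0.001 -0.001  0.004] [ 0.001  0.004 -0.005] | dist 0.003 pos [0.5917 0.0528 0.0091] ang 90.9 f [-0.4  0.9 -1. ] op 0.394 t 8.65
```

```bash
python3 -m pendant '[[0,0,0.002,0,0,0],[0,0,0.004,0,0,0],[0,0,0.004,0,0,0],[0,0,0.004,0,0,0]]'; python3 -m pendant '[[0,0,0.002,0,0,0],[0,0,0.003,0,0,0],[0,0,0.003,0,0,0]]'; python3 to.py .5917 .052 .0065 91 .3
```

```text
time: 9.15
tool_pos: [0.5924, 0.0527, 0.0074]
orientation: [-0.007, 0.989, 0.002, 0.151]
wrist_force: [-3.7, 0.5, 6.9]
opening: 0.398
time: 9.52
tool_pos: [0.5924, 0.0527, 0.0073]
orientation: [-0.007, 0.988, 0.002, 0.151]
wrist_force: [-11.3, -1.1, 23.0]
opening: 0.393
row [ 0.002 -0.001  0.001] [ 0.001  0.006 -0.005] | dist 0.001 pos [0.5924 0.0527 0.0073] ang 90.9 f [-11.3  -1.1  23. ] op 0.393 t 9.53
```

Seated on the deck (contact force along the deck normal). Release part-way, and retreat along the normal.

```bash
python3 -m pendant '[[0,0,-0.002,0,0,0],[0,0,-0.002,0,0,0],[0,0,-0.002,0,0,0]]' -0.15; python3 -m pendant '[[0,0,-0.03,0,0,0],[0,0,-0.08,0,0,0],[0,0,-0.15,0,0,0],[0,0,-0.2,0,0,0],[0,0,-0.2,0,0,0]]'
python3 - <<'E'
from h import *
s=shot('wrist','w5');P=cloud(s).reshape(-1,3);P=P[~np.isnan(P[:,0])]
d=P[:,2]-(.309*P[:,0]+.0073*P[:,1]-.13776)
for n,a,b in(('ret',.01,.09),('stock',-.06,.005)):
    K=P[(d>.02)&(d<.05)&(P[:,1]>a)&(P[:,1]<b)&(P[:,0]>.5)&(P[:,0]<.66)&(P[:,2]<.12)];print(n,len(K),cv2.minAreaRect((K[:,:2]*1000).astype(np.float32)),K.min(0),K.max(0))
E
python3 to.py .46 .12 .13 0
```

```text
time: 9.9
tool_pos: [0.5923, 0.0527, 0.0083]
orientation: [-0.007, 0.988, 0.002, 0.151]
wrist_force: [0.4, -0.5, -0.3]
opening: 0.571
time: 10.52
tool_pos: [0.5577, 0.052, 0.1262]
orientation: [-0.008, 0.988, 0.002, 0.154]
wrist_force: [0.9, 0.1, -0.7]
opening: 0.572
ret 6324 ((573.9384765625, 52.00596237182617), (125.01798248291016, 34.00038528442383), 0.5958908796310425) [0.51139978 0.03456595 0.04153556] [0.63661392 0.06921698 0.09426385]
stock 6691 ((567.5585327148438, -23.264476776123047), (118.69303894042969, 34.454620361328125), 1.2155287265777588) [ 0.50815489 -0.04091546  0.0415695 ] [ 0.62696482 -0.00534984  0.09446226]
row [ 0.15   0.116 -0.057] [0.465 0.456 3.003] | dist 0.119 pos [0.557  0.052  0.1246] ang 90.9 f [-0.8 -0.8 -0.3] op 0.573 t 10.57
```

View pics/w5.png

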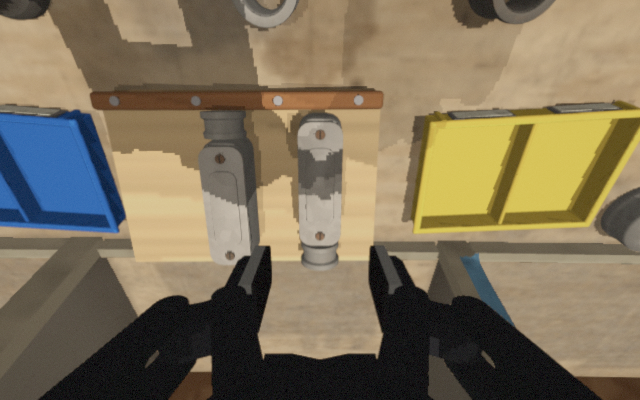

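The conduit lies parallel to the stock, gap to the cleat small (end at (320,114), cleat's lower edge at row 108). Measure that gap.

Run:
```python
from h import *
s=load('w5');P=cloud(s)
for v in range(92,130,2):print(v,P[v,320].round(4),s['p'][v,320],'|',P[v,225].round(4),s['p'][v,225],)
```

```text
92 [0.4999 0.0514 0.0305] [127  86  53] | [ 0.5013 -0.0226  0.03  ] [87 57 36]
94 [0.5013 0.0515 0.0309] [157 108  67] | [ 0.5025 -0.0226  0.0311] [98 67 44]
96 [0.5022 0.0515 0.0332] [167 116  73] | [ 0.5036 -0.0224  0.0324] [102  66  37]
98 [0.5038 0.0515 0.033 ] [164 114  72] | [ 0.5056 -0.0231  0.0311] [99 64 40]
100 [0.5052 0.0515 0.0335] [164 114  73] | [ 0.5063 -0.0225  0.0338] [97 64 37]
102 [0.5066 0.0515 0.0339] [161 112  70] | [ 0.5076 -0.0226  0.0346] [99 65 43]
104 [0.5086 0.0516 0.0328] [164 114  73] | [ 0.5093 -0.023   0.034 ] [94 63 39]
106 [0.5095 0.0516 0.0349] [162 112  72] | [ 0.5111 -0.0234  0.0335] [76 52 33]
108 [0.5111 0.0516 0.0348] [144  99  64] | [ 0.5124 -0.0234  0.0345] [64 40 26]
110 [0.5171 0.0517 0.0222] [108  86  60] | [ 0.5183 -0.0273  0.0223] [72 64 54]
112 [0.5186 0.0518 0.0227] [88 77 57] | [ 0.5083 -0.0178  0.0545] [92 85 78]
114 [0.5157 0.0517 0.0354] [67 63 56] | [ 0.51   -0.0182  0.054 ] [94 91 82]
116 [0.5128 0.0516 0.0476] [74 71 67] | [ 0.5111 -0.0181  0.0552] [94 91 80]
118 [0.5122 0.0516 0.0533] [113 107  98] | [ 0.5124 -0.0182  0.0556] [90 86 78]
120 [0.5134 0.0516 0.0542] [138 132 120] | [ 0.515  -0.0192  0.053 ] [87 82 73]
122 [0.513  0.0516 0.0591] [156 148 136] | [ 0.5159 -0.019   0.0547] [95 90 80]
124 [0.5144 0.0516 0.0595] [179 172 157] | [ 0.5175 -0.0193  0.0546] [92 88 80]
126 [0.516  0.0516 0.0593] [171 162 150] | [ 0.5184 -0.0191  0.0561] [89 84 78]
128 [0.5167 0.0516 0.0615] [166 157 145] | [ 0.5205 -0.0197  0.055 ] [90 88 78]
```

The end-to-cleat gap is about 4 mm, within limits. Next is the galvanised coupling; turn the jaws along world x.

```bash
python3 to.py .52 .04 .13 62
```

```text
row [ 0.056 -0.019 -0.027] [0.149 0.573 0.955] | dist 0.039 pos [0.557  0.052  0.1246] ang 90.9 f [-0.8 -0.8 -0.3] op 0.573 t 10.57
```

```bash
python3 -m pendant '[[0.01,0,-0.03,0.04,0.14,0.24],[0.03,-0.01,-0.03,0.07,0.28,0.48],[0.045,-0.015,-0.027,0.11,0.42,0.72],[0.056,-0.019,-0.027,0.149,0.573,0.955],[0.056,-0.019,-0.027,0.149,0.573,0.955]]' -0.5;  python3 to.py .475 .025 .12 33
```

```text
time: 11.2
tool_pos: [0.521, 0.0397, 0.1286]
orientation: [0.242, 0.97, -0.0, -0.001]
wrist_force: [0.4, -0.5, 0.2]
opening: 0.748
row [ 0.056 -0.058  0.014] [-0.001 -0.002  0.967] | dist 0.049 pos [0.521  0.0397 0.1286] ang 62.0 f [ 0.4 -0.5  0.2] op 0.748 t 11.2
```

```bash
python3 -m pendant '[[0.02,-0.02,0,0,0,0.3],[0.04,-0.04,0,0,0,0.6],[0.056,-0.058,0.014,0,0,0.967],[0.056,-0.058,0.014,0,0,0.967]]'; python3 -m pendant '[[0.01,-0.03,0.01,0,0,0.33],[0.02,-0.05,0.02,0,0,0.67],[0.023,-0.067,0.033,0,0,1],[0.023,-0.067,0.033,0,0,1],[0.023,-0.067,0.033,0,0,1]]'; python3 to.py .4335 .0148 -.038 0
python3 - <<'E'
from h import *
s=shot('wrist','w6');P=cloud(s).reshape(-1,3);P=P[~np.isnan(P[:,0])]
K=P[(P[:,2]>.034)&(P[:,2]<.046)&(abs(P[:,0]-.4335)<.05)&(abs(P[:,1]-.0148)<.05)];print(len(K),cv2.minEnclosingCircle((K[:,:2]*1000).astype(np.float32)))
E
```

```text
time: 11.7
tool_pos: [0.4726, 0.0249, 0.1192]
orientation: [0.476, 0.88, -0.001, -0.002]
wrist_force: [-0.4, 0.6, 0.4]
opening: 0.747
time: 12.32
tool_pos: [0.4325, 0.0145, 0.0999]
orientation: [0.685, 0.728, -0.001, -0.001]
wrist_force: [-0.0, 0.5, 0.5]
opening: 0.746
row [0.    0.002 0.23 ] [-0.004 -0.     0.117] | dist 0.138 pos [0.4325 0.0145 0.0999] ang 3.5 f [-0.   0.5  0.5] op 0.746 t 12.32
1357 ((433.7676086425781, 14.936022758483887), 22.063926696777344)
```

```bash
python3 -m pendant '[[0,0.002,0.09,0,0,0.117],[0,0.002,0.17,0,0,0.117],[0,0.002,0.215,0,0,0.117],[0,0.002,0.23,0,0,0.117],[0,0.002,0.23,0,0,0.117]]'; python3 -m pendant '[[0,0,0,0,0,0],[0,0,0,0,0,0],[0,0,0,0,0,0],[0,0,0,0,0,0]]' 1; python3 to.py .47 -.04 .08 0
```

```text
time: 13.0
tool_pos: [0.4341, 0.0146, -0.038]
orientation: [0.707, 0.707, -0.001, -0.001]
wrist_force: [-0.7, 0.7, 0.1]
opening: 0.749
time: 13.5
tool_pos: [0.4355, 0.0145, -0.0368]
orientation: [0.707, 0.707, 0.0, 0.0]
wrist_force: [0.2, -0.4, 7.7]
opening: 0.486
row [-0.091  0.058 -0.195] [0.002 0.    0.001] | dist 0.133 pos [ 0.4355  0.0145 -0.0368] ang 0.0 f [ 0.2 -0.4  7.7] op 0.486 t 13.5
```

Gripped. Lift and carry over to the blue tray's left bay, then check it from above.

```bash
python3 -m pendant '[[0,0,-0.03,0,0,0],[0,0,-0.1,0,0,0],[0,0,-0.17,0,0,0],[0,0,-0.2,0,0,0]]'; python3 -m pendant '[[-0.05,0.03,0,0,0,0],[-0.14,0.09,0,0,0,0],[-0.23,0.16,0,0,0,0],[-0.32,0.22,0,0,0,0],[-0.365,0.252,0,0,0,0]]'; python3 -m pendant '[[0,0,0,0,0,0],[0,0,0,0,0,0]]';python3 to.py .5865 -.2046 -.033 0
python3 - <<'E'
from h import *
s=shot('wrist','w7');P=cloud(s).reshape(-1,3)
hsv=cv2.cvtColor(s['p'],cv2.COLOR_RGB2HSV);m=(cv2.inRange(hsv,(100,120,40),(130,255,255))>0).ravel()
Q=P[m&~np.isnan(P[:,0])];W=Q[(Q[:,2]>.019)&(Q[:,2]<.035)&(Q[:,0]>.5)&(Q[:,0]<.66)];print(len(W),cv2.minAreaRect((W[:,:2]*1000).astype(np.float32)),W.min(0),W.max(0))
E
```

```text
time: 14.0
tool_pos: [0.4369, 0.0144, 0.0861]
orientation: [0.707, 0.707, 0.002, 0.002]
wrist_force: [0.1, -0.6, -1.7]
opening: 0.487
time: 14.62
tool_pos: [0.5899, -0.2073, 0.0881]
orientation: [0.707, 0.707, 0.002, 0.003]
wrist_force: [0.4, 0.6, -0.8]
opening: 0.482
time: 14.88
tool_pos: [0.5891, -0.2068, 0.0881]
orientation: [0.707, 0.707, 0.002, 0.003]
wrist_force: [-0.4, 0.0, -0.3]
opening: 0.49
row [ 0.004 -0.006  0.202] [ 0.013  0.002 -0.001] | dist 0.121 pos [ 0.5891 -0.2068  0.0881] ang -0.0 f [-0.4  0.  -0.3] op 0.49 t 14.88
3585 ((584.5108642578125, -246.33074951171875), (179.92332458496094, 124.85533142089844), 86.01979064941406) [ 0.52093315 -0.3399535   0.01900912] [ 0.65287438 -0.1527046   0.02845837]
```

View pics/w7.png

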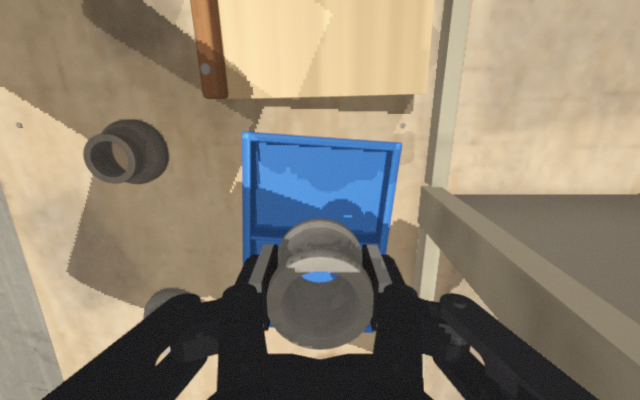

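The coupling is held upright over the blue tray's near bay (tray rim from (245,135) to (400,145)). Lower and feel for the floor.

```bash
python3 -m pendant '[[0.005,-0.003,0.07,0.013,0,0],[0.005,-0.003,0.14,0.013,0,0],[0.005,-0.003,0.18,0.013,0,0],[0.005,-0.003,0.195,0.013,0,0],[0.005,-0.003,0.195,0.013,0,0]]'; python3 -m pendant '[[0,0,0.003,0,0,0],[0,0,0.005,0,0,0],[0,0,0.005,0,0,0],[0,0,0.005,0,0,0]]'; python3 to.py .5875 -.204 -.033 0
```

```text
time: 15.55
tool_pos: [0.5871, -0.2024, -0.0289]
orientation: [0.707, 0.707, -0.001, -0.0]
wrist_force: [-0.9, -0.6, -1.1]
opening: 0.486
time: 16.05
tool_pos: [0.5873, -0.2025, -0.0316]
orientation: [0.707, 0.707, -0.001, 0.0]
wrist_force: [-0.5, -0.3, -2.0]
opening: 0.493
row [-0.002  0.     0.002] [-0.001  0.002  0.002] | dist 0.002 pos [ 0.5873 -0.2025 -0.0316] ang 0.1 f [-0.5 -0.3 -2. ] op 0.493 t 16.05
```

```bash
python3 -m pendant '[[0,0,0.003,0,0,0],[0,0,0.004,0,0,0],[0,0,0.004,0,0,0]]'; python3 -m pendant '[[0,0,0.001,0,0,0],[0,0,0.002,0,0,0],[0,0,0.002,0,0,0]]'
```

```text
time: 16.42
tool_pos: [0.5875, -0.2027, -0.0327]
orientation: [0.707, 0.707, -0.0, 0.0]
wrist_force: [-2.9, 1.4, 9.0]
opening: 0.489
time: 16.8
tool_pos: [0.5875, -0.2027, -0.0327]
orientation: [0.707, 0.707, -0.0, 0.0]
wrist_force: [-3.6, 1.6, 11.5]
opening: 0.493
```

Set down. Release, rise, go to the galvanised reducer.

```bash
python3 -m pendant '[[0,0,-0.002,0,0,0],[0,0,-0.002,0,0,0],[0,0,-0.002,0,0,0]]' -0.4; python3 -m pendant '[[0,0,-0.03,0,0,0],[0,0,-0.1,0,0,0],[0,0,-0.18,0,0,0],[0,0,-0.22,0,0,0]]'; python3 -m pendant '[[-0.05,-0.06,0,0,0,0],[-0.11,-0.12,0,0,0,0],[-0.17,-0.19,0,0,0,0],[-0.221,-0.2445,0,0,0,0],[-0.221,-0.2445,0,0,0,0]]' -0.55;python3 to.py .4408 -.3355 0 0
python3 - <<'E'
from h import *
s=shot('wrist','w8');P=cloud(s).reshape(-1,3);P=P[~np.isnan(P[:,0])]
K=P[(P[:,2]>.034)&(P[:,2]<.046)&(abs(P[:,0]-.4408)<.05)&(abs(P[:,1]+.3355)<.05)];print(len(K),cv2.minEnclosingCircle((K[:,:2]*1000).astype(np.float32)))
E
```

```text
time: 17.18
tool_pos: [0.5875, -0.2027, -0.0318]
orientation: [0.707, 0.707, -0.0, 0.0]
wrist_force: [-0.4, 0.5, -0.0]
opening: 0.699
time: 17.68
tool_pos: [0.5892, -0.2033, 0.1044]
orientation: [0.707, 0.707, 0.0, 0.003]
wrist_force: [0.8, 0.9, 0.4]
opening: 0.701
time: 18.3
tool_pos: [0.4408, -0.3382, 0.1053]
orientation: [0.708, 0.706, 0.0, 0.003]
wrist_force: [0.4, 0.3, 0.9]
opening: 0.77
row [ 0.005 -0.001  0.175] [ 0.009  0.009 -0.005] | dist 0.105 pos [ 0.4408 -0.3382  0.1053] ang -0.2 f [0.4 0.3 0.9] op 0.77 t 18.3
846 ((441.2505187988281, -334.3605041503906), 19.15851593017578)
```

View pics/w8.png

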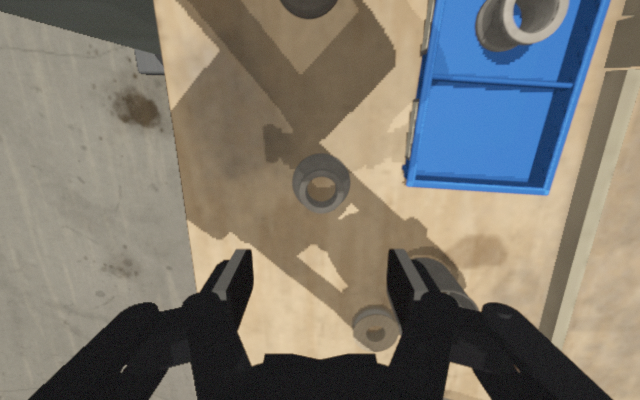

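The reducer is at (321,183), midway between the fingers; the coupling stands upright in the blue tray's upper bay. Descend beside the wide base, feeling for the bench.

```bash
python3 -m pendant '[[0.006,0.001,0.08,0.009,0.009,0],[0.006,0.001,0.16,0.009,0.009,0],[0.006,0.001,0.21,0.009,0.009,0],[0.006,0.001,0.235,0.009,0.009,0],[0.006,0.001,0.235,0.009,0.009,0]]'; python3 -m pendant '[[0,0,0.003,0,0,0],[0,0,0.006,0,0,0],[0,0,0.006,0,0,0]]';python3 -m pendant '[[0,0,0.003,0,0,0],[0,0,0.005,0,0,0],[0,0,0.005,0,0,0]]'
python3 - <<'E'
from h import *
s=shot('wrist','w9');P=cloud(s)
for v in range(246,300,6):print(v,P[v,220:256:5,2].round(3))
E
```

```text
time: 18.98
tool_pos: [0.4438, -0.3333, -0.0361]
orientation: [0.707, 0.707, 0.001, -0.001]
wrist_force: [-0.7, 0.1, 0.5]
opening: 0.775
time: 19.35
tool_pos: [0.4442, -0.3337, -0.0391]
orientation: [0.708, 0.707, 0.001, 0.0]
wrist_force: [-0.8, 0.2, -0.1]
opening: 0.777
time: 19.73
tool_pos: [0.4441, -0.3336, -0.0422]
orientation: [0.708, 0.707, 0.001, -0.0]
wrist_force: [0.2, -0.4, -1.3]
opening: 0.773
246 [ 0.     0.     0.001  0.     0.001 -0.001 -0.001 -0.001]
252 [ 0.    -0.     0.     0.012  0.013  0.012  0.008  0.001]
258 [ 0.    -0.     0.017  0.018  0.018  0.017  0.009 -0.   ]
264 [0.015 0.016 0.022 0.023 0.023 0.017 0.009 0.   ]
270 [0.02  0.027 0.028 0.028 0.026 0.018 0.009 0.   ]
276 [0.024 0.031 0.032 0.032 0.027 0.02  0.011 0.   ]
282 [0.036 0.036 0.036 0.034 0.028 0.019 0.011 0.   ]
288 [ 0.04   0.04   0.04   0.035  0.028  0.021  0.013 -0.001]
294 [0.042 0.041 0.042 0.035 0.029 0.022 0.013 0.   ]
```

```bash
python3 -m pendant '[[0,-0.003,0.003,0,0,0],[0,-0.004,0.007,0,0,0],[0,-0.004,0.007,0,0,0]]'; python3 -m pendant '[[0,0,0,0,0,0],[0,0,0,0,0,0],[0,0,0,0,0,0],[0,0,0,0,0,0]]' 1
```

```text
time: 20.15
tool_pos: [0.4416, -0.3336, -0.046]
orientation: [0.708, 0.707, 0.001, -0.0]
wrist_force: [-0.5, 0.6, 6.6]
opening: 0.777
time: 20.65
tool_pos: [0.4434, -0.3358, -0.0424]
orientation: [0.707, 0.707, 0.0, 0.003]
wrist_force: [-3.2, 1.1, 33.7]
opening: 0.586
```

```bash
python3 -m pendant '[[0,0,-0.002,0,0,0],[0,0,-0.004,0,0,0],[0,0,-0.008,0,0,0],[0,0,-0.012,0,0,0],[0,0,-0.012,0,0,0]]';python3 to.py .4412 -.334 -.03 0
python3 - <<'E'
from h import *
s=shot('wrist','w10')
E
```

```text
time: 21.28
tool_pos: [0.4433, -0.3357, -0.0354]
orientation: [0.707, 0.707, 0.0, 0.003]
wrist_force: [0.3, -0.8, -3.3]
opening: 0.582
row [ 0.003 -0.003 -0.009] [ 0.008  0.006 -0.001] | dist 0.006 pos [ 0.4433 -0.3357 -0.0354] ang -0.0 f [ 0.3 -0.8 -3.3] op 0.582 t 21.27
```

View pics/w10.png

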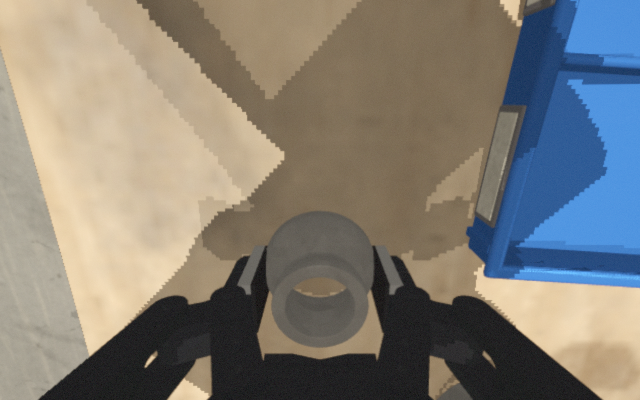

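Held upright and 3.3 N heavier; carry it to the blue tray's right bay.

```bash
python3 -m pendant '[[0,0,-0.04,0,0,0],[0,0,-0.1,0,0,0],[0,0,-0.15,0,0,0],[0,0,-0.19,0,0,0]]'; python3 -m pendant '[[0.02,0.05,0,0,0,0],[0.04,0.12,0,0,0,0],[0.06,0.18,0,0,0,0],[0.078,0.23,0,0,0,0],[0.078,0.23,0,0,0,0]]';python3 to.py .5815 -.289 -.034 0
```

```text
time: 21.82
tool_pos: [0.4429, -0.3354, 0.0798]
orientation: [0.707, 0.707, 0.0, 0.003]
wrist_force: [0.6, -0.3, -2.5]
opening: 0.58
time: 22.45
tool_pos: [0.583, -0.2877, 0.0799]
orientation: [0.707, 0.708, 0.001, 0.003]
wrist_force: [-0.5, -0.4, -3.1]
opening: 0.577
row [-0.001 -0.004  0.19 ] [0.011 0.007 0.003] | dist 0.114 pos [ 0.583  -0.2877  0.0799] ang 0.1 f [-0.5 -0.4 -3.1] op 0.577 t 22.45
```

```bash
python3 -m pendant '[[0,-0.003,0.07,0,0,0],[0,-0.003,0.14,0,0,0],[0,-0.003,0.18,0,0,0],[0,-0.003,0.188,0,0,0],[0,-0.003,0.188,0,0,0]]'; python3 -m pendant '[[0,0,0.002,0,0,0],[0,0,0.004,0,0,0],[0,0,0.004,0,0,0],[0,0,0.004,0,0,0]]'; python3 to.py .5815 -.289 -.0385 0
```

```text
time: 23.08
tool_pos: [0.5816, -0.2884, -0.0327]
orientation: [0.707, 0.708, 0.001, 0.003]
wrist_force: [0.1, -0.7, -3.4]
opening: 0.576
time: 23.58
tool_pos: [0.5818, -0.2885, -0.0348]
orientation: [0.707, 0.708, 0.001, 0.003]
wrist_force: [-0.4, 0.7, -2.8]
opening: 0.58
row [-0.001 -0.001  0.006] [0.011 0.007 0.003] | dist 0.004 pos [ 0.5818 -0.2885 -0.0348] ang 0.1 f [-0.4  0.7 -2.8] op 0.58 t 23.57
```

```bash
python3 -m pendant '[[0,0,0.002,0,0,0],[0,0,0.004,0,0,0],[0,0,0.004,0,0,0]]'; python3 -m pendant '[[0,0,0.001,0,0,0],[0,0,0.003,0,0,0],[0,0,0.003,0,0,0]]'
```

```text
time: 23.95
tool_pos: [0.5816, -0.2884, -0.0374]
orientation: [0.707, 0.708, 0.001, 0.003]
wrist_force: [-0.8, -0.9, -3.5]
opening: 0.584
time: 24.32
tool_pos: [0.5817, -0.2885, -0.038]
orientation: [0.707, 0.708, 0.001, 0.003]
wrist_force: [-3.1, 1.6, 7.4]
opening: 0.585
```

```bash
python3 -m pendant '[[0,0,-0.002,0,0,0],[0,0,-0.002,0,0,0],[0,0,-0.002,0,0,0]]' -0.5; python3 -m pendant '[[0,0,-0.03,0,0,0],[0,0,-0.1,0,0,0],[0,0,-0.18,0,0,0],[0,0,-0.235,0,0,0],[0,0,-0.235,0,0,0]]'; python3 -m pendant '[[0.04,-0.05,0,0,0,0],[0.09,-0.12,0,0,0,0],[0.15,-0.19,0,0,0,0],[0.195,-0.25,0,0,0,0],[0.195,-0.25,0,0,0,0]]' -0.55;python3 to.py .4316 -.1716 -.042 0
python3 - <<'E'
from h import *
s=shot('wrist','w11');P=cloud(s).reshape(-1,3);P=P[~np.isnan(P[:,0])]
K=P[(P[:,2]>.034)&(P[:,2]<.046)&(abs(P[:,0]-.4316)<.05)&(abs(P[:,1]+.1716)<.05)];print(len(K),cv2.minEnclosingCircle((K[:,:2]*1000).astype(np.float32)))
E
```

```text
time: 24.7
tool_pos: [0.5819, -0.2886, -0.0368]
orientation: [0.707, 0.708, 0.001, 0.003]
wrist_force: [-0.2, -0.5, -0.2]
opening: 0.751
time: 25.32
tool_pos: [0.5836, -0.2896, 0.1089]
orientation: [0.707, 0.708, 0.002, 0.007]
wrist_force: [0.2, 0.0, 0.9]
opening: 0.75
time: 25.95
tool_pos: [0.4287, -0.1695, 0.1051]
orientation: [0.706, 0.708, 0.001, 0.004]
wrist_force: [0.3, -0.1, 0.3]
opening: 0.772
row [-0.002  0.003  0.245] [0.014 0.01  0.004] | dist 0.147 pos [ 0.4287 -0.1695  0.1051] ang 0.1 f [ 0.3 -0.1  0.3] op 0.772 t 25.95
841 ((431.3803405761719, -171.41510009765625), 19.180225372314453)
```

View pics/w11.png

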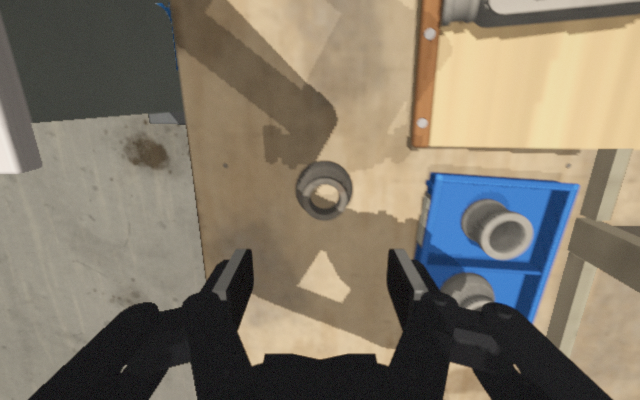

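Both galvanised parts stand in the blue tray ((500,230), (470,290)). The black reducer is at (324,190), centred. Descend and grip.

```bash
python3 -m pendant '[[-0.001,0.002,0.08,0.014,0.01,0],[-0.002,0.004,0.16,0.014,0.01,0],[-0.003,0.004,0.22,0.014,0.01,0],[-0.003,0.004,0.24,0.014,0.01,0],[-0.003,0.004,0.24,0.014,0.01,0]]'; python3 to.py .4314 -.1714 -.0435 0
```

```text
time: 26.62
tool_pos: [0.4363, -0.1749, -0.0386]
orientation: [0.706, 0.708, 0.001, 0.002]
wrist_force: [-0.2, 0.6, -0.4]
opening: 0.772
row [ 0.006 -0.008  0.008] [0.006 0.003 0.004] | dist 0.008 pos [ 0.4363 -0.1749 -0.0386] ang 0.1 f [-0.2  0.6 -0.4] op 0.772 t 26.62
```

```bash
python3 -m pendant '[[0.003,-0.004,0.004,0,0,0],[0.006,-0.008,0.008,0,0,0],[0.006,-0.008,0.008,0,0,0]]';python3 -m pendant '[[0,0,0,0,0,0],[0,0,0,0,0,0],[0,0,0,0,0,0],[0,0,0,0,0,0]]' 1; python3 -m pendant '[[0,0,-0.002,0,0,0],[0,0,-0.004,0,0,0],[0,0,-0.008,0,0,0],[0,0,-0.012,0,0,0],[0,0,-0.012,0,0,0]]'
```

```text
time: 27.0
tool_pos: [0.4313, -0.1712, -0.0429]
orientation: [0.706, 0.708, 0.001, 0.002]
wrist_force: [-0.1, -0.3, 0.4]
opening: 0.774
time: 27.5
tool_pos: [0.4317, -0.1713, -0.0419]
orientation: [0.706, 0.708, 0.001, 0.003]
wrist_force: [-0.6, 1.2, 9.8]
opening: 0.6
time: 28.12
tool_pos: [0.4318, -0.1714, -0.0346]
orientation: [0.706, 0.708, 0.001, 0.003]
wrist_force: [0.7, -0.1, -3.2]
opening: 0.596
```

```bash
python3 -m pendant '[[0,0,-0.04,0,0,0],[0,0,-0.11,0,0,0],[0,0,-0.18,0,0,0],[0,0,-0.235,0,0,0]]'; python3 -m pendant '[[0.06,0,0,0,0,0],[0.15,0,0,0,0,0],[0.24,0,0,0,0,0],[0.33,0.03,0,0,0,0],[0.42,0.06,0,0,0,0]]';python3 -m pendant '[[0.09,0.04,0,0,0,0],[0.18,0.1,0,0,0,0],[0.27,0.15,0,0,0,0],[0.33,0.18,0,0,0,0],[0.33,0.18,0,0,0,0]]';python3 to.py .577 .281 -.033 0;python3 - <<'E'
from h import *
s=shot('wrist','w12');P=cloud(s).reshape(-1,3)
hsv=cv2.cvtColor(s['p'],cv2.COLOR_RGB2HSV);m=(cv2.inRange(hsv,(22,130,60),(35,255,255))>0).ravel()
Q=P[m&~np.isnan(P[:,0])];W=Q[(Q[:,2]>.019)&(Q[:,2]<.035)&(Q[:,0]>.5)&(Q[:,0]<.66)&(Q[:,1]<.36)&(Q[:,1]>.12)];print(len(W),cv2.minAreaRect((W[:,:2]*1000).astype(np.float32)),W.min(0),W.max(0))
E
```

```text
time: 28.62
tool_pos: [0.4312, -0.1711, 0.108]
orientation: [0.706, 0.708, 0.001, 0.003]
wrist_force: [0.7, -0.2, -3.3]
opening: 0.594
time: 29.25
tool_pos: [0.4665, 0.0827, 0.1074]
orientation: [0.706, 0.708, 0.001, 0.003]
wrist_force: [0.6, 0.7, -4.6]
opening: 0.592
time: 29.88
tool_pos: [0.5754, 0.2839, 0.1067]
orientation: [0.705, 0.709, 0.002, 0.003]
wrist_force: [0.6, -0.4, -3.9]
opening: 0.594
row [-0.004  0.001  0.233] [0.013 0.004 0.009] | dist 0.14 pos [0.5754 0.2839 0.1067] ang 0.3 f [ 0.6 -0.4 -3.9] op 0.594 t 29.88
3122 ((580.7756958007812, 239.32749938964844), (125.74919128417969, 181.38304138183594), 4.102340221405029) [0.51219564 0.14578196 0.01900355] [0.64407859 0.33387087 0.02833966]
```

View pics/w12.png

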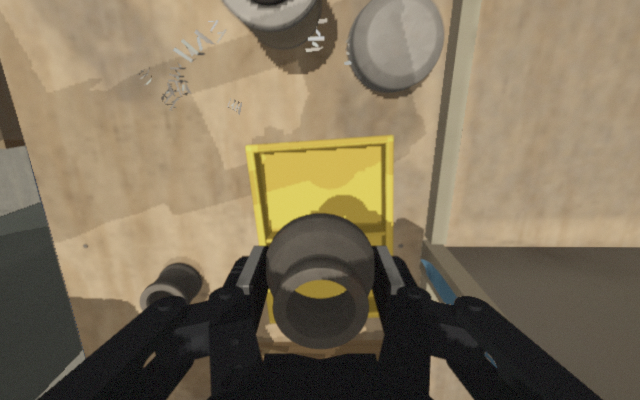

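The reducer is held upright over the yellow tray (rim top at row 145); lower into the +y bay.

```bash
python3 -m pendant '[[-0.003,0.004,0.08,0.013,0,0],[-0.003,0.004,0.16,0.013,0,0],[-0.003,0.004,0.21,0.013,0,0],[-0.003,0.004,0.23,0.013,0,0],[-0.003,0.004,0.23,0.013,0,0]]'; python3 -m pendant '[[0,0,0.002,0,0,0],[0,0,0.004,0,0,0],[0,0,0.004,0,0,0],[0,0,0.004,0,0,0]]'; python3 to.py .5777 .282 -.038 0
```

```text
time: 30.55
tool_pos: [0.5762, 0.2786, -0.0318]
orientation: [0.706, 0.708, -0.003, 0.0]
wrist_force: [0.2, -0.0, -2.8]
opening: 0.6
time: 31.05
tool_pos: [0.5764, 0.2788, -0.0338]
orientation: [0.706, 0.708, -0.003, 0.0]
wrist_force: [-0.1, -0.2, -3.8]
opening: 0.596
row [0.005 0.002 0.007] [-0.006  0.008  0.006] | dist 0.005 pos [ 0.5764  0.2788 -0.0338] ang 0.2 f [-0.1 -0.2 -3.8] op 0.596 t 31.05
```

```bash
python3 -m pendant '[[0.003,0.001,0.002,-0.006,0.008,0],[0.003,0.001,0.005,-0.006,0.008,0],[0.003,0.001,0.005,-0.006,0.008,0]]'; python3 -m pendant '[[0,0,0.002,0,0,0],[0,0,0.003,0,0,0],[0,0,0.003,0,0,0]]'
```

```text
time: 31.42
tool_pos: [0.5767, 0.2805, -0.0371]
orientation: [0.706, 0.708, -0.0, -0.0]
wrist_force: [0.1, 0.4, -3.0]
opening: 0.596
time: 31.8
tool_pos: [0.5769, 0.2806, -0.0378]
orientation: [0.706, 0.708, -0.0, 0.0]
wrist_force: [-2.6, -0.4, 6.3]
opening: 0.592
```

```bash
python3 -m pendant '[[0,0,-0.002,0,0,0],[0,0,-0.002,0,0,0],[0,0,-0.002,0,0,0]]' -0.5; python3 -m pendant '[[0,0,-0.03,0,0,0],[0,0,-0.1,0,0,0],[0,0,-0.18,0,0,0],[0,0,-0.235,0,0,0],[0,0,-0.235,0,0,0]]'; python3 -m pendant '[[-0.04,-0.05,0,0,0,0],[-0.09,-0.12,0,0,0,0],[-0.14,-0.19,0,0,0,0],[-0.169,-0.245,0,0,0,0],[-0.169,-0.245,0,0,0,0]]';python3 to.py .4297 .179 -.038 0
python3 - <<'E'
from h import *
s=shot('wrist','w13');P=cloud(s).reshape(-1,3);P=P[~np.isnan(P[:,0])]
K=P[(P[:,2]>.034)&(P[:,2]<.046)&(abs(P[:,0]-.4297)<.05)&(abs(P[:,1]-.179)<.05)];print(len(K),cv2.minEnclosingCircle((K[:,:2]*1000).astype(np.float32)))
K=P[(P[:,2]>.034)&(P[:,2]<.055)&(abs(P[:,0]-.577)<.05)&(abs(P[:,1]-.28)<.04)];print(len(K),cv2.minEnclosingCircle((K[:,:2]*1000).astype(np.float32)))
E
```

```text
time: 32.17
tool_pos: [0.5771, 0.2806, -0.0365]
orientation: [0.706, 0.708, 0.0, 0.0]
wrist_force: [0.2, -0.5, 0.1]
opening: 0.754
time: 32.8
tool_pos: [0.5799, 0.2817, 0.1091]
orientation: [0.706, 0.708, 0.004, 0.002]
wrist_force: [-0.0, -0.2, -0.5]
opening: 0.749
time: 33.42
tool_pos: [0.4289, 0.1783, 0.107]
orientation: [0.706, 0.708, 0.002, 0.001]
wrist_force: [-0.3, -0.2, 0.5]
opening: 0.748
row [0.001 0.001 0.242] [ 0.006 -0.002  0.005] | dist 0.145 pos [0.4289 0.1783 0.107 ] ang 0.2 f [-0.3 -0.2  0.5] op 0.748 t 33.42
1297 ((429.74468994140625, 180.13815307617188), 21.87118148803711)
1673 ((576.2695922851562, 279.81854248046875), 19.39927864074707)
```

```bash
python3 -m pendant '[[0.001,0.001,0.09,0.006,0,0],[0.003,0.001,0.17,0.006,0,0],[0.003,0.001,0.22,0.006,0,0],[0.003,0.001,0.24,0.006,0,0],[0.003,0.001,0.24,0.006,0,0]]'; python3 -m pendant '[[0,0,0,0,0,0],[0,0,0,0,0,0],[0,0,0,0,0,0],[0,0,0,0,0,0]]' 1; python3 -m pendant '[[0,0,-0.03,0,0,0],[0,0,-0.1,0,0,0],[0,0,-0.17,0,0,0],[0,0,-0.23,0,0,0],[0,0,-0.23,0,0,0]]'; python3 to.py .584 .196 .1 0
```

```text
time: 34.1
tool_pos: [0.4338, 0.1817, -0.037]
orientation: [0.706, 0.708, 0.002, 0.0]
wrist_force: [-0.1, -0.3, -0.4]
opening: 0.753
time: 34.6
tool_pos: [0.4348, 0.182, -0.0358]
orientation: [0.706, 0.708, 0.003, 0.001]
wrist_force: [-1.7, 1.0, 6.6]
opening: 0.489
time: 35.22
tool_pos: [0.4367, 0.1823, 0.1051]
orientation: [0.706, 0.708, 0.006, 0.003]
wrist_force: [0.7, -0.6, -2.4]
opening: 0.488
row [0.022 0.245 0.012] [ 0.023 -0.009  0.006] | dist 0.148 pos [0.4367 0.1823 0.1051] ang 0.2 f [ 0.7 -0.6 -2.4] op 0.488 t 35.23
```

```bash
python3 -m pendant '[[0.005,0.06,0,0,0,0],[0.01,0.14,0,0,0,0],[0.02,0.21,0,0.012,0,0],[0.022,0.245,0,0.023,-0.009,0],[0.022,0.245,0,0.023,-0.009,0]]'; python3 -m pendant '[[0,0,0.08,0,0,0],[0,0,0.15,0,0,0],[0,0,0.2,0,0,0],[0,0,0.215,0,0,0],[0,0,0.215,0,0,0]]';  python3 to.py .584 .196 -.032 0
```

```text
time: 35.85
tool_pos: [0.5845, 0.1957, 0.1052]
orientation: [0.706, 0.708, -0.0, -0.0]
wrist_force: [0.1, -0.0, -2.7]
opening: 0.488
time: 36.48
tool_pos: [0.5832, 0.1955, -0.0242]
orientation: [0.706, 0.708, -0.001, -0.001]
wrist_force: [0.2, 0.9, -2.6]
opening: 0.487
row [0.001 0.001 0.013] [-0.005  0.002  0.005] | dist 0.008 pos [ 0.5832  0.1955 -0.0242] ang 0.2 f [ 0.2  0.9 -2.6] op 0.487 t 36.48
```

```bash
python3 -m pendant '[[0,0,0.004,0,0,0],[0,0,0.008,0,0,0],[0,0,0.01,0,0,0],[0,0,0.01,0,0,0]]'; python3 -m pendant '[[0,0,0.002,0,0,0],[0,0,0.004,0,0,0],[0,0,0.004,0,0,0]]'
```

```text
time: 36.98
tool_pos: [0.5833, 0.1955, -0.03]
orientation: [0.706, 0.708, -0.001, -0.0]
wrist_force: [0.6, -0.2, -2.1]
opening: 0.483
time: 37.35
tool_pos: [0.5835, 0.1955, -0.0317]
orientation: [0.706, 0.708, -0.001, -0.0]
wrist_force: [-1.5, -0.9, 5.3]
opening: 0.49
```

Touched down. Release, rise, move clear and check from the top.

```bash
python3 -m pendant '[[0,0,-0.002,0,0,0],[0,0,-0.002,0,0,0],[0,0,-0.002,0,0,0]]' -0.4; python3 -m pendant '[[0,0,-0.03,0,0,0],[0,0,-0.1,0,0,0],[0,0,-0.18,0,0,0],[0,0,-0.28,0,0,0],[0,0,-0.3,0,0,0]]'; python3 -m pendant '[[0.1,-0.05,0,0,0,0],[0.2,-0.1,0,0,0,0],[0.3,-0.15,0,0,0,0],[0.4,-0.2,0,0,0,0],[0.48,-0.25,0,0,0,0]]'; python3 -m pendant '[[0.05,-0.05,0,0,0,0],[0.05,-0.05,0,0,0,0]]'
python3 - <<'E'
from h import *
s=shot('top','top9');P=cloud(s).reshape(-1,3);P=P[~np.isnan(P[:,0])]
def tr(n,x,y,cx,cy,a,zlo=.034):
    K=P[(P[:,2]>zlo)&(P[:,2]<.055)&(abs(P[:,0]-x)<.035)&(abs(P[:,1]-y)<.035)];c,r=cv2.minEnclosingCircle((K[:,:2]*1000).astype(np.float32));A=np.radians(a);d=np.array(c)-[cx,cy];print(n,len(K),'r',round(r,1),'tray xy',(np.cos(A)*d[0]+np.sin(A)*d[1]).round(1),(-np.sin(A)*d[0]+np.cos(A)*d[1]).round(1),'zmax',np.percentile(K[:,2],90).round(3))
tr('br',.577,.281,580.5,238.7,4.1);tr('bc',.5835,.1955,580.5,238.7,4.1);tr('gc',.5875,-.203,584,-247,-3.9);tr('gr',.5817,-.2885,584,-247,-3.9)
d=P[:,2]-(.309*P[:,0]+.0073*P[:,1]-.13776)
for n,a,b in(('ret',.01,.09),('stock',-.06,.005)):
    K=P[(d>.022)&(d<.05)&(P[:,1]>a)&(P[:,1]<b)&(P[:,0]>.5)&(P[:,0]<.66)];print(n,len(K),cv2.minAreaRect((K[:,:2]*1000).astype(np.float32)))
K=P[(P[:,2]>.028)&(P[:,2]<.08)&(abs(P[:,0]-.546)<.05)&(abs(P[:,1]+.45)<.05)];print('tin',((K.min(0)+K.max(0))/2).round(3))
c=cv2.resize(s['p'][130:260,140:500],None,fx=2.2,fy=2.2,interpolation=cv2.INTER_CUBIC);cv2.imwrite('pics/crop9.png',c[:,:,::-1])
E
```

```text
time: 37.72
tool_pos: [0.5836, 0.1956, -0.0304]
orientation: [0.706, 0.708, -0.001, -0.0]
wrist_force: [0.3, -0.6, -0.3]
opening: 0.703
time: 38.35
tool_pos: [0.5873, 0.1965, 0.1557]
orientation: [0.706, 0.708, 0.003, 0.002]
wrist_force: [0.2, 0.2, -0.1]
opening: 0.7
time: 38.98
tool_pos: [0.4413, 0.4753, 0.1548]
orientation: [0.706, 0.708, 0.003, 0.002]
wrist_force: [0.8, 0.0, -0.7]
opening: 0.699
time: 39.22
tool_pos: [0.4081, 0.5071, 0.1542]
orientation: [0.705, 0.71, 0.002, 0.002]
wrist_force: [0.2, -0.7, 0.6]
opening: 0.695
br 95 r 19.3 tray xy -1.2 40.4 zmax 0.045
bc 129 r 21.6 tray xy -1.2 -45.6 zmax 0.048
gc 130 r 22.2 tray xy 0.0 44.7 zmax 0.048
gr 95 r 19.6 tray xy -0.7 -41.1 zmax 0.045
ret 594 ((574.0497436523438, 52.6031494140625), (122.19608306884766, 34.06171417236328), 0.8724724054336548)
stock 598 ((571.7462158203125, -22.899799346923828), (126.72520446777344, 33.91178894042969), 1.5423433780670166)
tin [ 0.546 -0.45   0.048]
```

View pics/crop9.png

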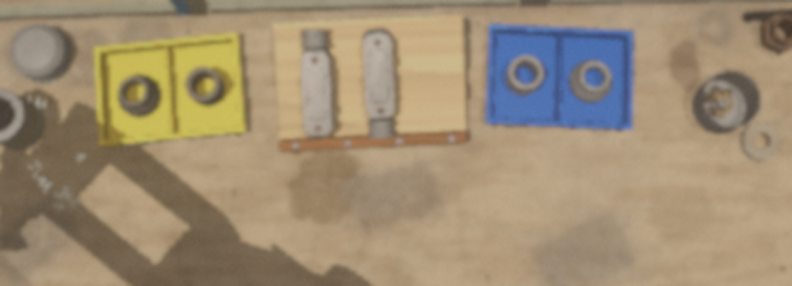

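The top view shows both black parts in the yellow tray ((138,95), (207,86)) and both galvanised parts in the blue tray ((525,75), (592,80)). The two conduit bodies lie parallel on the rack ((317,85), (380,85)), and the tin is unmoved. The arm is clear, so I'm handing in.

```bash
python3 -c "
from rig import arm
print(arm.observe()['wrist_force'].round(1),arm.finish_job())"
```

```text
the job is handed in; nothing more can be done
[-0.  -1.1  0.1] None
```

All five parts are put away and the job is handed in, with the clock at about 39 s of the 102 s allowed. No verdict was reported.

**Last checks, from the top camera:**

| Part | Where it stands | Position in the tray frame, x / y (mm) |
|---|---|---|
| Black coupling | Yellow tray | -1 / -46 |
| Black reducer | Yellow tray | -1 / +40 |
| Galvanised coupling | Blue tray | 0 / +45 |
| Galvanised reducer | Blue tray | -1 / -41 |

- **Trays:** all four parts are upright, one per bay. Each was lowered until the wrist force showed contact, then released.
- **Returned conduit body:** it lies flat and parallel to the stored one. Its lower end is about 4 mm from the cleat rather than touching it, inside the 10 mm limit. I did not nudge it closer.
- **Stored conduit body and tin:** neither shows any movement in the final view, and the tin's measured centre is unchanged.

**What went wrong or disagreed:**
- **First conduit grasp missed:** the jaws closed above the part without moving it. The wrist depth image showed the fingertips about 48 mm behind the reported TCP, so I corrected all later heights for this.
- **Galvanised reducer grip:** the fingertips pressed on the bench with about 34 N while closing. The grip held and the lift was steady.

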